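# Press the loose rosette home in the studio's screw press

### The job

Slide the repaired moulding along the bed of the screw press until it is fully home against the end stop, and let go of it. Then screw the black knob down (clockwise) until the loose gilt rosette is pushed fully home on its dowels and stays clamped under a light pressure of about 18 newtons; never press it with more than 30. Take the hand away and leave the other things on the table alone.

Things in the scene. Friction and masses are not known exactly. Their poses are not given: they have to be found in the camera images.
- press: Green bench screw press, fixed. Origin on the table under the screw axis; +x runs along the bed from its open end (robot side) to the end stop, z up. Bed plate: x -200 to +50 mm, 150 mm wide, top 12 mm above the table. Portal over the bed: x -22 to +22 mm, posts 54 to 70 mm either side of the axis, beam 86 to 100 mm above the table, brass nut (radius 14 mm) up to 108 mm.
- press_axis (a point): Point on the screw axis at the bed's top, 12 mm above the table; axes as the press.
- end_stop (a point): Middle of the aluminium end stop's face at bed level, 30 mm from the screw axis in the press's +x; the stop is 20 mm high. Two aluminium guide rails run 80 mm from it towards the open end: 14 mm high, 8 mm thick, 49 mm clear between them.
- spindle: Steel screw spindle; moves only up and down. Origin on the screw axis at the underside of the unloaded pressing foot, 66 mm above the table at the top of travel (the start is 0 to 2.5 mm lower). The foot, a rubber disc of 22 mm diameter, is sprung: loaded, it yields 1 mm per 8 N (up to 12 mm) relative to the spindle.
- knob_grip (a point): Centre of the black fluted knob on the spindle (40 mm diameter, 26 mm high, axis upright), always 93 mm above the spindle's origin. Clockwise from above lowers knob, spindle and foot together, 36 mm a turn (5.73 mm a rad). Free turning takes about 0.2 N m and the screw stays where it is left; each newton on the foot adds 0.0057 N m.
- knob (a joint): Angle of the knob (rad): 0 at the top of travel, growing clockwise from above as it goes down, 5.0 at the lower end. When turning pauses, the torque felt may sink by up to twice the 0.2 N m of friction, so compare with readings taken in the same way while the foot was still in the air.
- moulding: Loose brown wooden moulding, 150 x 46 x 24 mm (x, y, z), 0.1 to 0.2 kg, gilt beads and strips 2 to 5 mm high on top. Origin at the centre of its underside; +x points along it to the rosette end, which faces the end stop. Lies on the press bed with that end between the rails, 25 to 60 mm short of the stop.
- rosette_axis (a point): On the moulding's top face under the centre of its gilt rosette, 45 mm from its origin in +x, 30 mm from its end: under the screw when the moulding is home. The rosette (40 mm wide, petals 10 mm high, flat round boss in the middle) is 11 to 17 mm high in all, unknown, and stands proud on its dowels by an unknown 3 to 7 mm more; about 6 N slides it home, then the force rises with the foot's spring.
- glue_bottle: Bystander: white glue bottle with red cap, 48 mm diameter, 120 mm high. Origin at the centre of its underside.
- pigment_jar: Bystander: blue ceramic cup, 60 mm diameter, 70 mm high. Origin at the centre of its underside.
- statuette: Bystander: small carved figure, 56 mm diameter, 120 mm high. Origin at the centre of its underside.
- brush: Bystander: paint brush lying flat, 160 mm long. Origin at the middle of its length, underneath.
Not all that is in view belongs to the job. There is more than one size of the moulding; the one meant has the size given above.

How it is judged:
By the outcome, as a careful person would: the job done as asked, in the order asked, and still so for the second after the job is handed in, with the robot touching nothing.
It also fails if it takes over 72 s, if anything falls off the work surface, if the arm or the gripper's body presses on something with over 40 N, if the wrist force passes 120 N, or if a joint passes its speed limit or range.

### The arm

A 6-joint arm with a two-finger parallel gripper is mounted at the origin on the work surface. World frame = base frame: x ahead of the robot, y to its left, z up, the work surface at z = 0. Lengths are in m, angles in degrees, forces in N, time in s.
With the tool pointing down it reaches from about 0.3 to 0.875 m from the base axis. Payload 6.4 kg.
Tool frame: the origin (TCP) lies on the centre line of the jaws, within the pads' length; the fingertips stand 19 mm ahead of it and the grasp point (between the pads) is the TCP; z points along the fingers, y is the line along which they close (so a half turn about z gives the same grasp; the last joint's range is limited). The gripper opens to 85 mm and grips with 20 to 120 N. Pads are 22 mm wide; open, the fingers measure 114 mm over their backs; the gripper's body (76 mm by 85 mm) begins 54 mm behind the grasp point. The pads swing forward as they close: fully open they stand 13 mm farther back than shut.
Start: joints at [63.008, 10.359, 92.074, -0, 77.567, -11.82], TCP at [0.15, 0.555, 0.25] pointing down, gripper open.
Joint ranges: [-171.53, 171.53], [-51.25, 118.39], [17.06, 147.69], [-65.23, 245.23], [0, 150.52], [-178.68, 178.68]. Speed limits (degrees/s): [147.25, 147.25, 172.46, 180, 180, 180].

### API

Orientations are given as [roll, pitch, yaw] about the fixed x, y, z axes, in that order (R = Rz(yaw) Ry(pitch) Rx(roll)).
In Python, from workcell import state, snapshot, hand_in gives the robot as it stands.
- The arm moves only by the tool step_arm, never from a script. Its argument "plan" is one flat list of numbers, 7 for each row, row after row: the opening, from -1 (shut) to 1 (fully open), so that 0 is half open, then the shift along the world's x, y, z in cm, then the turn, a rotation vector about the world's x, y, z in degrees. A call has 1 to 8 rows; each row shifts and turns the commanded pose from where the row before left it; what a row does not reach is not made up. A row lasts 1/10 s, in which the tool goes at most 50 mm and 8.59 degrees, less where a joint would pass 70% of its speed; a pose out of reach is approached as far as the arm can. A call with a gripper value outside its range is refused whole. The fingers move at their own pace and stop on an object; the grip force is fixed at half the most. Time passes only in rows, so rows that do not move let the fingers close. It gives the time, the measured TCP pose, the force, the opening and the grip force at its end, in the units of the state.
- state(): the state, without advancing time (a new reading comes with each control period).
- snapshot(name): name is "side" or "top" or "wrist"; returns a dict with "img" (480x640x3 uint8, blue, green, red), "fx", "fy", "cx", "cy" (pixels), "T" (4x4, takes a point from camera to world coordinates); the wrist camera has in their place "T_tool_cam" (4x4, takes a point from camera to tool coordinates, whose origin is the TCP and whose axes are the flange's). Camera axes: x right, y up, looking along -z (the intrinsics and any distortion apply to the point x, -y, -z); pixel columns grow to the right and rows downward; lengths in m; the calibration is good to about 2 mm. A picture is of the moment at which its call begins: read the wrist's pose just before it. There is no depth.
- hand_in(): hands the job in; it is judged then, once.
The state is a dict: "time": time; "joint_positions": joint angles; "dq": joint speeds; "joint_torque": joint torques, N m; "eef_pos": TCP position; "eef_rot": TCP orientation; "wrist_force": force on the tool from outside, world axes, zero at the start; "torque": the same for the moment, N m; "width": finger opening in m; "grasp_force": force on a finger pad.
Only numpy, scipy, OpenCV 4.12 (cv2) and the standard library are available. Lean on these libraries where they do the work, as an engineer would, in place of code of your own. Each camera call takes 0.05 s, during which the arm holds its last target. There are 200 camera calls.

## Working session

There is one attempt and no reset: what is moved stays moved. The work goes in short steps, Python scripts to look and compute and a tool call to move; the robot and the scene stay as the last step left them, time stands still between calls to the robot, and variables do not carry over. Pictures are saved under pics/ and viewed, at most 10 in all, crops included, and the job is handed in when it is done.

Besides the shell and the picture viewer there is one more tool, called after "Call:" as name(argument=value, ...) on one line, values as JSON. step_arm: Moves the arm, as the interface text tells. Its arguments: {"type":"object","properties":{"plan":{"type":"array"}},"required":["plan"]}

```bash
mkdir -p pics; cat > h.py <<'E'
import numpy as np, cv2
from workcell import state, snapshot, hand_in
def cam(s):
    return np.array(s["T"]) if "T" in s else None
def ray(s,u,v,T=None):
    T=np.array(s["T"]) if T is None else T
    d=np.array([(u-s["cx"])/s["fx"],-(v-s["cy"])/s["fy"],-1.0])
    return T[:3,3],T[:3,:3]@d
def atz(s,u,v,z,T=None):
    o,d=ray(s,u,v,T); return o+d*(z-o[2])/d[2]
def proj(s,p,T=None):
    T=np.array(s["T"]) if T is None else T
    c=T[:3,:3].T@(np.asarray(p,float)-T[:3,3]); return np.array([s["cx"]+s["fx"]*c[0]/-c[2],s["cy"]-s["fy"]*c[1]/-c[2]])
E
python3 - <<'E'
from h import *
import pickle
for n in("top","side"):
    s=snapshot(n); cv2.imwrite(f"pics/{n}0.png",s["img"]); pickle.dump(s,open(n+"0.pkl","wb")); print(n,{k:v for k,v in s.items() if k!="img"})
st=state(); print(st)
E
```

```text
top {'fx': 562.2653704275011, 'fy': 562.2653704275011, 'cx': 307.5507361678498, 'cy': 245.45545918789472, 'T': array([[-0.01324159,  0.99209217, -0.124811  ,  0.38756877],
       [-0.99990772, -0.01351699, -0.00135992, -0.02830564],
       [-0.00303624,  0.12478147,  0.9921796 ,  1.19753998],
       [ 0.        ,  0.        ,  0.        ,  1.        ]])}
side {'fx': 438.0162074956593, 'fy': 438.0162074956593, 'cx': 324.0757213766331, 'cy': 241.0910303665991, 'T': array([[-0.99832682,  0.04722477, -0.03336729,  0.48914529],
       [-0.05729627, -0.7301588 ,  0.68087096,  0.72222475],
       [ 0.00779055,  0.68164356,  0.73164292,  0.92436477],
       [ 0.        ,  0.        ,  0.        ,  1.        ]])}
{'time': 0.1, 'joint_positions': array([ 6.30076243e+01,  1.03975945e+01,  9.21258300e+01,  1.41280999e-04,
        7.75666135e+01, -1.18201565e+01]), 'dq': array([-0.05230284, -0.20911152, -0.05850648,  0.01122084,  0.03668621,
        0.10557827]), 'joint_torque': array([ 1.56918493e-03, -4.45867431e+01, -3.52243388e+01, -2.23182496e-04,
        4.02413032e-03,  1.76972975e-05]), 'eef_pos': array([0.1502589 , 0.55454289, 0.24947544]), 'eef_rot': array([-1.79911899e+02, -1.85784031e-02,  1.64827736e+02]), 'wrist_force': array([ 0.25583725,  0.4293205 , -0.96480262]), 'torque': array([ 0.04105562, -0.00338569,  0.0199932 ]), 'grasp_force': 0.0, 'width': 0.08517277185416432}
```

View pics/top0.png

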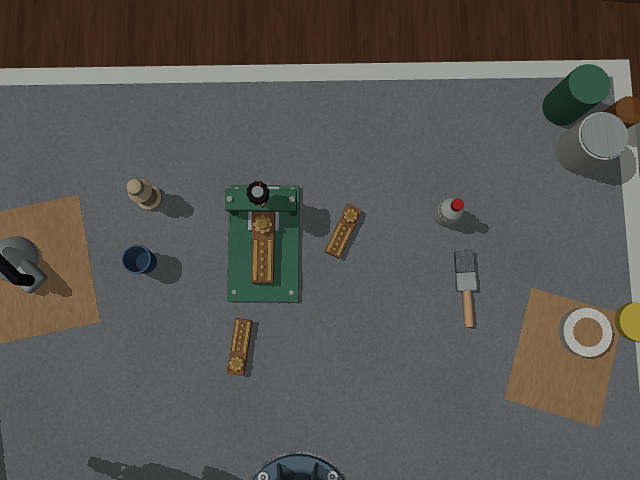

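View pics/side0.png

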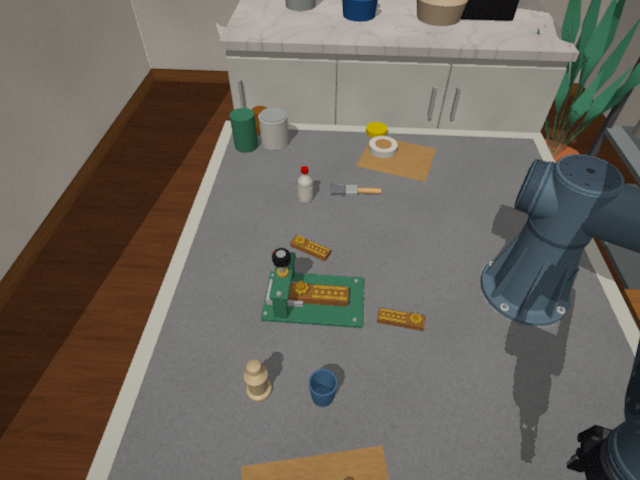

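The top picture shows the press bed with its open corners at about (229,302) and (299,301) and the knob at (258,192). The moulding on it ends at about y=283. The two smaller mouldings, the jar and the statuette stand clear of it. Next I'll crop in for finer measurement.

```bash
python3 - <<'E'
from h import *
import pickle
t=pickle.load(open("top0.pkl","rb")); s=pickle.load(open("side0.pkl","rb"))
a=cv2.resize(t["img"][172:312,212:312],None,fx=4,fy=4,interpolation=cv2.INTER_CUBIC)
b=cv2.resize(s["img"][240:335,255:375],None,fx=3.3,fy=3.3,interpolation=cv2.INTER_CUBIC)
o=np.zeros((560,800,3),np.uint8); o[:560,:400]=a; o[:b.shape[0],404:404+b.shape[1]]=b[:,:396]; cv2.imwrite("pics/c0.png",o)
for u,v,z in[(229,302,.012),(299,301,.012),(252,283,.036),(272,283,.036),(258,192,.17)]: print(u,v,atz(t,u,v,z).round(4))
E
```

```text
229 302 [0.4193 0.1398 0.012 ]
299 301 [ 0.4194 -0.0072  0.012 ]
252 283 [0.4571 0.089  0.036 ]
272 283 [0.4565 0.0477 0.036 ]
258 192 [0.6185 0.0642 0.17  ]
```

View pics/c0.png

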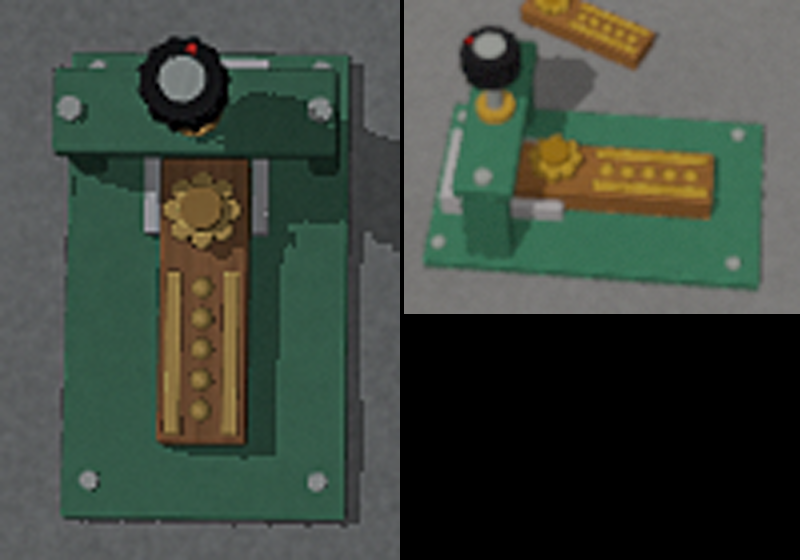

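The crop shows:
- **Bed corners:** (63,518), (346,520), (73,55) and (350,56).
- **Moulding:** rear corners (157,441) and (245,442).
- **Rosette:** (203,210).
- **Knob:** about (184,83).

```bash
python3 - <<'E'
from h import *
import pickle
t=pickle.load(open("top0.pkl","rb"))
P=lambda x,y,z:atz(t,212+x/4-.375,172+y/4-.375,z)
for n,x,y,z in[("bedA",63,518,.012),("bedB",346,520,.012),("bedC",73,55,.012),("bedD",350,56,.012),("mA",157,441,.036),("mB",245,442,.036),("mC",161,158,.036),("mD",249,158,.036),("rosbase",203,210,.046),("ros",203,210,.053),("knobtop",184,80,.172),("boltL",89,480,.013),("boltR",317,482,.013),("beamA",53,153,.1),("beamB",337,157,.1)]: print(n,P(x,y,z).round(4))
A,B,C,D=[P(*q,.012) for q in((63,518),(346,520),(73,55),(350,56))]
f=((C+D)-(A+B))/2; yaw=np.degrees(np.arctan2(f[1],f[0])); g=A-B
print("yaw",yaw,np.degrees(np.arctan2(-g[0],g[1])),np.linalg.norm(f),np.linalg.norm(g))
E
```

```text
bedA [0.4212 0.1432 0.012 ]
bedB [ 0.4182 -0.0053  0.012 ]
bedC [0.6695 0.139  0.012 ]
bedD [ 0.6668 -0.0103  0.012 ]
mA [0.4595 0.0914 0.036 ]
mB [0.4583 0.0459 0.036 ]
mC [0.6079 0.0892 0.036 ]
mD [0.6073 0.043  0.036 ]
rosbase [0.5783 0.0664 0.046 ]
ros [0.5771 0.0658 0.053 ]
knobtop [0.6188 0.0647 0.172 ]
boltL [0.4409 0.1295 0.013 ]
boltR [0.4382 0.0097 0.013 ]
beamA [0.599  0.1363 0.1   ]
beamB [ 0.5951 -0.0046  0.1   ]
yaw -1.0588333086575084 -1.1661650140802469 0.24851694459660534 0.1485816608886189
```

Call:
step_arm(plan=[-1,2.2,-4.1,0,0,0,1.2,-1,2.2,-4.1,0,0,0,1.2,-1,2.2,-4.1,0,0,0,1.2,-1,2.2,-4.1,0,0,0,1.2,-1,2.2,-4.1,0,0,0,1.2,-1,2.2,-4.1,0,0,0,1.2,-1,2.2,-4.1,0,0,0,1.2,-1,2.2,-4.1,0,0,0,1.2])

```text
time: 0.9
eef_pos: [0.3267, 0.2253, 0.2502]
eef_rot: [180.0, 0.0, 174.5]
wrist_force: [0.7, 0.1, -1.3]
width: 0.0002
grasp_force: 0.0
```

Call:
step_arm(plan=[-1,2.3,-4,0,0,0,1.2,-1,2.3,-4,0,0,0,1.2,-1,2.3,-4,0,0,0,1.2,-1,2.3,-4,0,0,0,1.2,-1,0,0,-2,0,0,0,-1,0,0,0,0,0,0,-1,0,0,0,0,0,0])

```text
time: 1.6
eef_pos: [0.4177, 0.0673, 0.2299]
eef_rot: [180.0, -0.1, 179.2]
wrist_force: [0.3, -0.5, -0.1]
width: -0.0001
grasp_force: 0.0
```

Call:
step_arm(plan=[-1,0.6,0.15,-4,0,0,0,-1,0,0,-4,0,0,0,-1,0,0,-4,0,0,0,-1,0,0,-4,0,0,0,-1,0,0,-2,0,0,0,-1,0,0,-1.3,0,0,0,-1,0,0,0,0,0,0])

```text
time: 2.3
eef_pos: [0.4231, 0.0697, 0.0363]
eef_rot: [180.0, -0.2, 179.4]
wrist_force: [-0.4, -0.4, 0.6]
width: -0.0003
grasp_force: 0.0
```

```bash
python3 - <<'E'
from h import *
s=state(); print(s["eef_pos"],s["eef_rot"],s["wrist_force"],s["torque"])
w=snapshot("wrist"); cv2.imwrite("pics/w0.png",w["img"])
print({k:v for k,v in w.items() if k!="img"})
E
```

```text
[0.42308505 0.06971084 0.03628579] [179.97793672  -0.18070835 179.35644348] [-0.43720277 -0.37896805  0.58174794] [-0.01458595  0.02748708  0.05735811]
{'fx': 378.23806281448293, 'fy': 378.23806281448293, 'cx': 322.9620903618187, 'cy': 235.3327229484034, 'T_tool_cam': array([[-5.99243848e-04,  9.56366236e-01,  2.92169924e-01,
         7.55830165e-02],
       [ 9.99999777e-01,  4.86781703e-04,  4.57617702e-04,
        -3.02159521e-04],
       [ 2.95427146e-04,  2.92170133e-01, -9.56366314e-01,
        -1.23699891e-01],
       [ 0.00000000e+00,  0.00000000e+00,  0.00000000e+00,
         1.00000000e+00]])}
```

View pics/w0.png

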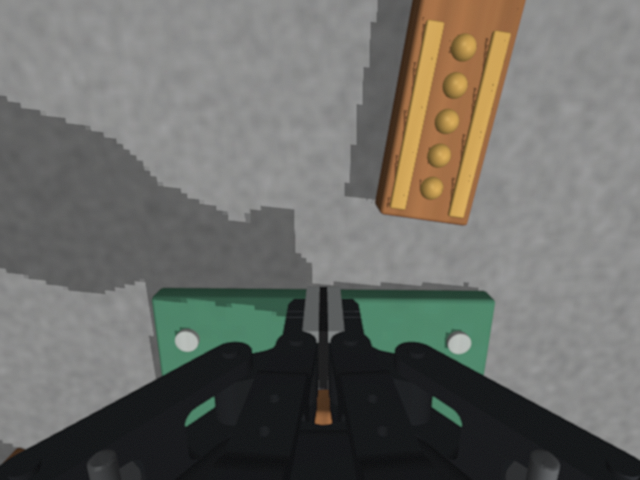

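The wrist view shows the shut fingers (column about 323) centred between the bed bolts at (187,341) and (459,343). Now pushing.

Call:
step_arm(plan=[-1,1,-0.02,0,0,0,0,-1,1,-0.02,0,0,0,-0.3,-1,0.7,-0.01,0,0,0,0,-1,0.7,-0.01,0,0,0,0,-1,0.7,-0.01,0,0,0,0,-1,0.7,-0.01,0,0,0,0,-1,0.5,-0.01,0,0,0,0,-1,0.3,-0.01,0,0,0,0])

```text
time: 3.15
eef_pos: [0.481, 0.0674, 0.0372]
eef_rot: [180.0, -0.0, 178.9]
wrist_force: [-1.3, -0.6, 0.1]
width: 0.0001
grasp_force: 0.8
```

Call:
step_arm(plan=[-1,0.2,0,0,0,0,0,-1,0.1,0,0,0,0,0])

```text
time: 3.35
eef_pos: [0.4835, 0.0675, 0.0372]
eef_rot: [180.0, -0.0, 178.9]
wrist_force: [-1.0, 0.1, 1.3]
width: 0.0003
grasp_force: 0.8
```

Call:
step_arm(plan=[-1,0.2,0,0,0,0,0,-1,0.1,0,0,0,0,0])

```text
time: 3.55
eef_pos: [0.4866, 0.0675, 0.0373]
eef_rot: [180.0, 0.0, 178.9]
wrist_force: [0.0, 0.5, -0.3]
width: -0.0001
grasp_force: 0.3
```

Call:
step_arm(plan=[-1,0.1,0,0,0,0,0,-1,0.1,0,0,0,0,0])

```text
time: 3.75
eef_pos: [0.4885, 0.0675, 0.0373]
eef_rot: [180.0, -0.0, 178.9]
wrist_force: [-1.1, -0.3, -1.2]
width: -0.0002
grasp_force: 0.3
```

Call:
step_arm(plan=[-1,0.1,0,0,0,0,0,-1,0,0,0,0,0,0])

```text
time: 3.95
eef_pos: [0.4897, 0.0675, 0.0374]
eef_rot: [-180.0, 0.0, 178.9]
wrist_force: [-0.1, 0.7, 0.6]
width: -0.0
grasp_force: 0.1
```

Call:
step_arm(plan=[-1,0.1,0,0,0,0,0,-1,0.1,0,0,0,0,0])

```text
time: 4.15
eef_pos: [0.4908, 0.0675, 0.0372]
eef_rot: [180.0, -0.1, 178.9]
wrist_force: [-5.3, -0.8, 3.7]
width: 0.0002
grasp_force: 2.9
```

Call:
step_arm(plan=[-1,0.1,0,0,0,0,0,-1,0,0,0,0,0,0])

```text
time: 4.35
eef_pos: [0.4909, 0.0676, 0.0369]
eef_rot: [-180.0, -0.2, 178.9]
wrist_force: [-7.3, -0.5, 5.0]
width: -0.0001
grasp_force: 3.3
```

Call:
step_arm(plan=[-1,0.1,0,0,0,0,0,-1,0,0,0,0,0,0])

```text
time: 4.55
eef_pos: [0.4909, 0.0677, 0.0367]
eef_rot: [180.0, -0.3, 179.0]
wrist_force: [-10.1, -1.2, 7.4]
width: -0.0003
grasp_force: 4.8
```

Stalled at x=0.4909 with 10 N, about where the stop was predicted. Back off, rise, and wind the wrist counterclockwise for the knob.

Call:
step_arm(plan=[-1,-1,0,0,0,0,0,-1,-3,0,0,0,0,0,-1,0,0,4,0,0,8,-1,0,0,4.5,0,0,8,-1,0,0,4.5,0,0,8,-1,0,0,4.5,0,0,8,-1,0,0,1,0,0,8,0.5,0,0,0,0,0,8])

```text
time: 5.35
eef_pos: [0.4554, 0.0673, 0.2257]
eef_rot: [-179.6, 0.3, -132.7]
wrist_force: [-0.0, 0.1, -0.6]
width: 0.0133
grasp_force: 0.0
```

```bash
python3 - <<'E'
from h import *
import pickle
s=state(); print(s["eef_pos"],s["eef_rot"],s["joint_positions"][5])
t=snapshot("top"); d=snapshot("side"); pickle.dump((t,d),open("t1.pkl","wb"))
a=cv2.resize(t["img"][172:312,212:312],None,fx=4,fy=4,interpolation=cv2.INTER_CUBIC)
b=cv2.resize(d["img"][240:335,255:375],None,fx=3.3,fy=3.3,interpolation=cv2.INTER_CUBIC)
o=np.zeros((560,800,3),np.uint8); o[:560,:400]=a; o[:b.shape[0],404:404+b.shape[1]]=b[:,:396]; cv2.imwrite("pics/c1.png",o)
E
```

```text
[0.45543058 0.06733039 0.22568132] [-179.64059718    0.27188804 -132.73427463] -143.68672350239197
```

View pics/c1.png

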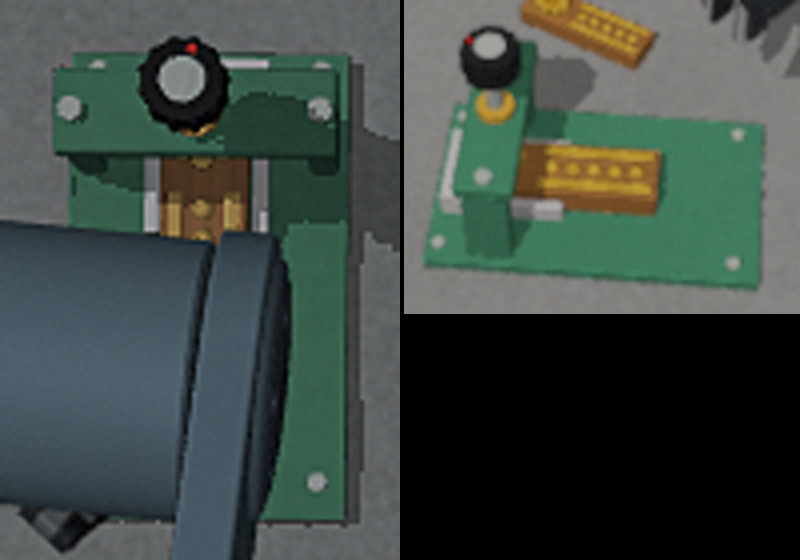

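The side view shows the moulding deep under the portal with its rear beads visible. In the top view the first bead moved from y=287 to 209, about 41 mm as predicted, so it is home. Next, above the knob.

Call:
step_arm(plan=[1,4,0,0,0,0,8,1,4,-0.1,0,0,0,8,1,4,-0.1,0,0,0,8,1,4,0,0,0,0,0,1,0.4,0,0,0,0,0,1,0,0,0,0,0,0])

```text
time: 6.05
eef_pos: [0.6174, 0.0654, 0.2206]
eef_rot: [179.9, -0.0, -109.3]
wrist_force: [-0.2, -0.2, -0.0]
width: 0.0854
grasp_force: 0.0
```

```bash
python3 - <<'E'
from h import *
import pickle
from scipy.spatial.transform import Rotation as R
s=state(); w=snapshot("wrist"); cv2.imwrite("pics/w1.png",w["img"])
T=np.eye(4); T[:3,:3]=R.from_euler("xyz",s["eef_rot"],degrees=True).as_matrix(); T[:3,3]=s["eef_pos"]; T=T@w["T_tool_cam"]
pickle.dump((w,T),open("w1.pkl","wb"))
print(s["eef_pos"],s["eef_rot"],s["joint_positions"][5]); print(proj(w,[.6195,.065,.171],T),proj(w,[.6195,.065,.108],T))
E
```

```text
[0.61744746 0.06539567 0.22064356] [ 1.79872207e+02 -3.01726580e-02 -1.09250360e+02] -165.64231429296277
[316.92803702 278.83809527] [318.14776021 240.2573669 ]
```

View pics/w1.png

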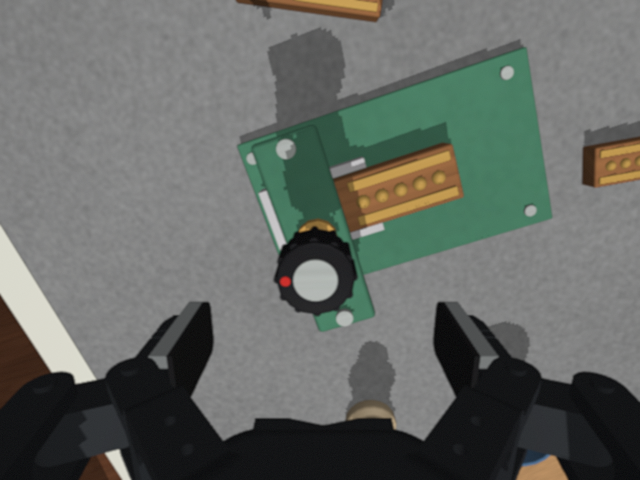

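The wrist view shows the knob's grey cap at (316,280), against a predicted (317,279). The axis is therefore confirmed at (0.6195, 0.065). Descending and gripping.

Call:
step_arm(plan=[1,0.2,0,-2.5,0,0,0,1,0,0,-2.5,0,0,0,1,0,0,-1.5,0,0,0,1,0,0,0,0,0,0,-1,0,0,0,0,0,0,-1,0,0,0,0,0,0,-1,0,0,0,0,0,0,-1,0,0,0,0,0,0])

```text
time: 6.9
eef_pos: [0.6214, 0.065, 0.1594]
eef_rot: [-179.7, 0.1, -109.1]
wrist_force: [4.0, -0.7, 3.5]
width: 0.0382
grasp_force: 61.1
```

```bash
cat > r.py <<'E'
from workcell import state
s=state(); print(round(s["time"],2),"pos",s["eef_pos"].round(4),"rpy",s["eef_rot"].round(2),"j6",s["joint_positions"][5].round(2),"F",s["wrist_force"].round(1),"M",s["torque"].round(3),"tau6",s["joint_torque"][5].round(3),"w",round(s["width"],4),"g",round(s["grasp_force"],1))
E
python3 r.py
```

```text
6.9 pos [0.6214 0.065  0.1594] rpy [-1.7970e+02  5.0000e-02 -1.0908e+02] j6 -165.79 F [ 4.  -0.7  3.5] M [-0.19  -0.539  0.031] tau6 0.003 w 0.0382 g 61.1
```

Call:
step_arm(plan=[-1,0,0,-0.08,0,0,-8,-1,0,0,-0.08,0,0,-8])

```text
time: 7.1
eef_pos: [0.6213, 0.0651, 0.1578]
eef_rot: [-179.8, 0.1, -125.4]
wrist_force: [2.1, -1.3, 5.3]
width: 0.0385
grasp_force: 61.3
```

```bash
python3 r.py
```

```text
7.1 pos [0.6213 0.0651 0.1578] rpy [-1.7975e+02  1.3000e-01 -1.2538e+02] j6 -149.49 F [ 2.1 -1.3  5.3] M [-0.152 -0.294  0.177] tau6 -1.775 w 0.0385 g 61.3
```

Call:
step_arm(plan=[-1,0,0,-0.08,0,0,-8,-1,0,0,-0.08,0,0,-8])

```text
time: 7.3
eef_pos: [0.6212, 0.0652, 0.1562]
eef_rot: [-179.8, 0.2, -141.4]
wrist_force: [2.4, -0.6, 5.1]
width: 0.0382
grasp_force: 61.5
```

```bash
python3 r.py
```

```text
7.3 pos [0.6212 0.0652 0.1562] rpy [-179.81    0.18 -141.39] j6 -133.48 F [ 2.4 -0.6  5.1] M [-0.042 -0.202  0.203] tau6 -1.683 w 0.0382 g 61.5
```

Call:
step_arm(plan=[-1,0,0,-0.08,0,0,-8,-1,0,0,-0.08,0,0,-8])

```text
time: 7.5
eef_pos: [0.6211, 0.0653, 0.1546]
eef_rot: [-179.9, 0.2, -157.4]
wrist_force: [1.4, -0.8, 4.8]
width: 0.0386
grasp_force: 61.5
```

```bash
python3 r.py
```

```text
7.5 pos [0.6211 0.0653 0.1546] rpy [-179.88    0.22 -157.39] j6 -117.48 F [ 1.4 -0.8  4.8] M [-0.064 -0.18   0.167] tau6 -1.683 w 0.0386 g 61.5
```

Call:
step_arm(plan=[-1,0,0,-0.08,0,0,-8,-1,0,0,-0.08,0,0,-8])

```text
time: 7.7
eef_pos: [0.6211, 0.0655, 0.153]
eef_rot: [-180.0, 0.2, -173.4]
wrist_force: [1.2, 0.1, 5.9]
width: 0.0385
grasp_force: 61.6
```

```bash
python3 r.py
```

```text
7.7 pos [0.6211 0.0655 0.153 ] rpy [-179.96    0.24 -173.38] j6 -101.48 F [1.2 0.1 5.9] M [ 0.039 -0.132  0.2  ] tau6 -1.682 w 0.0385 g 61.6
```

Call:
step_arm(plan=[-1,0,0,-0.08,0,0,-8])

```text
time: 7.8
eef_pos: [0.6211, 0.0656, 0.1522]
eef_rot: [180.0, 0.2, 178.6]
wrist_force: [1.6, 0.8, 5.3]
width: 0.0385
grasp_force: 61.6
```

```bash
python3 r.py
```

```text
7.8 pos [0.6211 0.0656 0.1522] rpy [180.     0.24 178.62] j6 -93.48 F [1.6 0.8 5.3] M [ 0.068 -0.151  0.198] tau6 -1.679 w 0.0385 g 61.6
```

Call:
step_arm(plan=[-1,0,0,-0.08,0,0,-8,-1,0,0,-0.08,0,0,-8])

```text
time: 8.0
eef_pos: [0.6211, 0.0657, 0.1506]
eef_rot: [179.9, 0.2, 162.6]
wrist_force: [1.0, 1.8, 5.1]
width: 0.0388
grasp_force: 61.6
```

```bash
python3 r.py
```

```text
8.0 pos [0.6211 0.0657 0.1506] rpy [179.92   0.23 162.62] j6 -77.48 F [1.  1.8 5.1] M [ 0.116 -0.15   0.194] tau6 -1.648 w 0.0388 g 61.6
```

Call:
step_arm(plan=[-1,0,0,-0.08,0,0,-8,-1,0,0,-0.08,0,0,-8])

```text
time: 8.2
eef_pos: [0.6211, 0.0659, 0.149]
eef_rot: [179.8, 0.2, 146.6]
wrist_force: [1.7, 2.4, 4.8]
width: 0.0384
grasp_force: 61.6
```

```bash
python3 r.py
```

```text
8.2 pos [0.6211 0.0659 0.149 ] rpy [179.85   0.2  146.63] j6 -61.48 F [1.7 2.4 4.8] M [ 0.268 -0.209  0.181] tau6 -1.646 w 0.0384 g 61.6
```

Call:
step_arm(plan=[-1,0,0,-0.08,0,0,-8])

```text
time: 8.3
eef_pos: [0.6212, 0.066, 0.1482]
eef_rot: [179.8, 0.2, 138.6]
wrist_force: [1.2, 2.4, 4.2]
width: 0.0386
grasp_force: 61.6
```

```bash
python3 r.py
```

```text
8.3 pos [0.6212 0.066  0.1482] rpy [179.81   0.18 138.63] j6 -53.48 F [1.2 2.4 4.2] M [ 0.254 -0.263  0.164] tau6 -1.647 w 0.0386 g 61.6
```

Call:
step_arm(plan=[-1,0,0,-0.08,0,0,-8])

```text
time: 8.4
eef_pos: [0.6212, 0.066, 0.1474]
eef_rot: [179.8, 0.1, 130.6]
wrist_force: [3.0, 2.6, 4.4]
width: 0.0382
grasp_force: 61.5
```

```bash
python3 r.py
```

```text
8.4 pos [0.6212 0.066  0.1474] rpy [1.7978e+02 1.5000e-01 1.3063e+02] j6 -45.48 F [3.  2.6 4.4] M [ 0.339 -0.267  0.225] tau6 -1.645 w 0.0382 g 61.5
```

Call:
step_arm(plan=[-1,0,0,-0.08,0,0,-8])

```text
time: 8.5
eef_pos: [0.6213, 0.066, 0.1467]
eef_rot: [179.8, 0.1, 122.6]
wrist_force: [2.3, 2.7, 5.3]
width: 0.0382
grasp_force: 61.5
```

```bash
python3 r.py
```

```text
8.5 pos [0.6213 0.066  0.1467] rpy [1.7975e+02 1.2000e-01 1.2263e+02] j6 -37.48 F [2.3 2.7 5.3] M [ 0.33  -0.271  0.226] tau6 -1.622 w 0.0382 g 61.5
```

Torque rises a second time, which marks the end of the 6 N plateau. I estimate about 10 N now, and 8° more should give about 17 N.

Call:
step_arm(plan=[-1,0,0,-0.08,0,0,-8])

```text
time: 8.6
eef_pos: [0.6214, 0.0661, 0.1459]
eef_rot: [179.7, 0.1, 114.6]
wrist_force: [2.5, 2.8, 4.1]
width: 0.0381
grasp_force: 61.5
```

```bash
python3 r.py
```

```text
8.6 pos [0.6214 0.0661 0.1459] rpy [1.7973e+02 8.0000e-02 1.1463e+02] j6 -29.48 F [2.5 2.8 4.1] M [ 0.348 -0.289  0.311] tau6 -1.587 w 0.0381 g 61.5
```

The rise is 0.094 N m, about 16.5 to 18 N, and the slope is the 6 N per 8° expected of the spring. Releasing.

Call:
step_arm(plan=[-1,0,0,0,0,0,0])

```text
time: 8.7
eef_pos: [0.6214, 0.0661, 0.1459]
eef_rot: [179.7, 0.1, 114.7]
wrist_force: [3.5, 2.7, 5.0]
width: 0.0385
grasp_force: 61.6
```

```bash
python3 r.py
```

```text
8.7 pos [0.6214 0.0661 0.1459] rpy [1.7972e+02 8.0000e-02 1.1471e+02] j6 -29.57 F [3.5 2.7 5. ] M [ 0.344 -0.278 -0.153] tau6 1.074 w 0.0385 g 61.6
```

Call:
step_arm(plan=[1,0,0,0,0,0,0,1,0,0,0,0,0,0,1,0,0,0,0,0,0,1,0,0,0,0,0,0,1,0,0,2,0,0,0,1,0,0,4,0,0,0,1,0,0,4,0,0,0,1,-3,0,2,0,0,0])

```text
time: 9.5
eef_pos: [0.5925, 0.0648, 0.2678]
eef_rot: [179.7, 0.2, 114.9]
wrist_force: [-0.9, 0.1, 1.0]
width: 0.0855
grasp_force: 0.0
```

Call:
step_arm(plan=[1,-4.5,0,0,0,0,0,1,-4.5,0,0,0,0,0,1,-4.5,0,0,0,0,0,1,-4.5,0,0,0,0,0,1,-3,0,0,0,0,0,1,0,0,0,0,0,0,1,0,0,0,0,0,0])

```text
time: 10.2
eef_pos: [0.3796, 0.0654, 0.2642]
eef_rot: [179.9, 0.1, 114.9]
wrist_force: [0.7, -0.4, 0.1]
width: 0.0856
grasp_force: 0.0
```

```bash
python3 r.py; python3 - <<'E'
from h import *
t=snapshot("top"); d=snapshot("side")
a=cv2.resize(t["img"][172:312,212:312],None,fx=4,fy=4,interpolation=cv2.INTER_CUBIC)
b=cv2.resize(d["img"][240:335,255:375],None,fx=3.3,fy=3.3,interpolation=cv2.INTER_CUBIC)
o=np.zeros((560,800,3),np.uint8); o[:560,:400]=a; o[:b.shape[0],404:404+b.shape[1]]=b[:,:396]; cv2.imwrite("pics/c2.png",o)
E
```

```text
10.2 pos [0.3796 0.0654 0.2642] rpy [1.7990e+02 7.0000e-02 1.1492e+02] j6 -32.95 F [ 0.7 -0.4  0.1] M [-0.001 -0.022 -0.045] tau6 -0.013 w 0.0856 g 0.0
```

View pics/c2.png

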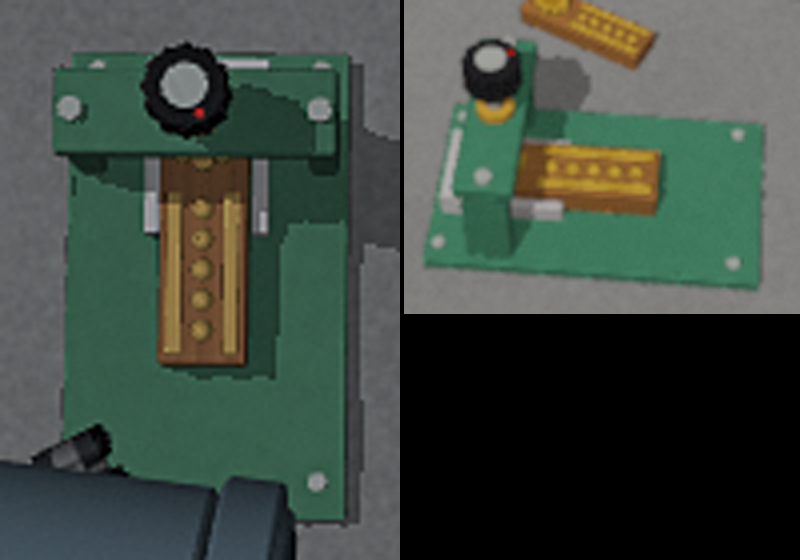

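The top view shows the moulding's rear edge at y=362, about 41 mm in and still home. The knob is lower, with its red dot turned about 140° clockwise as commanded, and the hand is clear.

```bash
python3 -c "
from workcell import hand_in
print(hand_in())"
```

```text
the job is handed in; nothing more can be done
None
```

The job is handed in: the moulding is home against the end stop, the rosette is clamped at an estimated 17 N (inferred from joint torque, not measured directly), and the hand is clear with nothing else touched.

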